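Pack the reagent box and rock out its fitting block

ROBOT

A 6-joint arm with a two-finger parallel gripper is mounted at the origin on a cart in front of the work surface, level with it; the furniture and walls round the work are solid. World frame = base frame: x ahead of the robot, y to its left, z up, the work surface at z = 0. Lengths are in m, angles in degrees, forces in N, time in s.
With the tool pointing down it reaches from about 0.3 to 0.85 m from the base axis. Payload 4.2 kg.
Tool frame: the origin (TCP) lies at the very end of the fingers, on their centre line; the grasp point (between the pads) lies 19 mm behind it; z points along the fingers, y is the direction in which the jaws open and shut (so a half turn about z gives the same grasp; the last joint's range is limited). The gripper opens to 91 mm and grips with 3 to 60 N. Pads are 32 mm wide; open, the fingers measure 118 mm over their backs; the gripper's body (76 mm by 178 mm) begins 60 mm behind the grasp point.
Start: joints at [66.979, 18.312, 89.639, -0, 72.044, -1.146], TCP at [0.214, 0.534, 0.214] pointing down, gripper open.
Joint ranges: [-177.97, 177.97], [-48.28, 115.42], [12.27, 149.76], [-77.06, 257.06], [2.81, 150.46], [-146.56, 146.56]. Speed limits (degrees/s): [147.25, 147.25, 180, 180, 180, 180].

INTERFACE

Orientations are given as a 3x3 rotation matrix whose columns are the frame's x, y, z axes.
In Python, from rig import robot gives the robot as it stands.
- The arm moves only by the tool arm_command, never from a script. Its argument "motion" is one flat list of numbers, 4 for each row, row after row: the shift along the tool's x, y, z in mm, then the turn about the tool's z in degrees. In form: [tx, ty, tz, turn, tx, ty, tz, turn, ...]. A call has 1 to 12 rows; each row is the pose to reach, as a shift and turn from the pose measured when the call began, along the tool's axes at that moment; what a row does not reach only later rows make up. A row lasts 1/12 s, in which the tool goes at most 41.7 mm and 7.16 degrees, less where a joint would pass 70% of its speed; a pose out of reach is approached as far as the arm can. A call with a gripper value outside its range is refused whole. "claw" is the finger opening in mm, from 0 to 91.2, set as the call begins (left out, the last holds). The fingers move at their own pace and stop on an object; the grip force is fixed at half the most. Time passes only in rows, so rows that repeat a pose let the fingers close. It gives the time, the measured TCP pose, the force and the opening at its end, in the units of the state.
- robot.state(): the state, without advancing time (a new reading comes with each control period).
- robot.capture(name): name is "side" or "top" or "wrist"; returns a dict with "color" (400x640x3 uint8, blue, green, red), "range_z" (400x640 float32, m along the optical axis (not along the pixel's ray), 0 where there is no reading), "intrinsics" (3x3 intrinsics, pixels), "R" (3x3) and "t" (3): a world point X has camera coordinates R X + t. Camera axes: x right, y down, z forward; pixel columns grow to the right and rows downward; lengths in m; the calibration is good to about 2 mm. The wrist camera is an equidistant fisheye: a pixel r from the principal point sees the ray r / f radians off the axis. A picture is of the moment at which its call begins.
- robot.close_job(): hands the job in, once; it reports no verdict.
Trained networks look in a picture, given as the dict that the camera call returned (one of the last four; its "shot" number tells which), for a name from the list of things; names that differ only in an ending like _2 or _b are one class to them, and where a whole thing is asked for, a point or a joint stands for the part that bears it (a point fixed in the world has none). Each returns a list of dicts, best first, with "score" (0 to 1); they miss things now and then, are a little off and sometimes report something else, mostly with a low value. They report only what shows in the picture. A call takes as long as a camera call. They do not tell look-alikes from the thing itself.
- robot.spot_in(thing, picture): "uv" ([column, row] in pixels, amid what is visible of it).
- robot.cut_out(thing, picture): "pixels" (400x640 bool, what is visible of it) and "uv" ([column, row] in pixels, amid what is visible of it).
- robot.pinpoint(thing, picture): "uv" ([column, row] in pixels: a listed point, or the origin of a listed thing).
The state is a dict: "time": time; "qpos": joint angles; "qvel": joint speeds; "joint_torque": joint torques, N m; "tool_pos": TCP position; "orientation": TCP orientation; "ft_force": force on the tool from outside, world axes, zero at the start; "ft_torque": the same for the moment, N m; "gripper_width": opening from 0.0 (shut) to 1.0 (fully open).
Only numpy, scipy, OpenCV 4.12 (cv2) and the standard library are available. Lean on these libraries where they do the work, as an engineer would, in place of code of your own. Each camera call takes 0.05 s, during which the arm holds its last target. There are 200 camera calls.

TASK

Pack the two loose bottles upright into the end bays of the grey packing box, the wide one in the larger bay (left) and the slim one in the smaller bay (right). Then take the tight aluminium fitting block between the bays by its ball knob and, while it is still in its slot, rock it clearly to the left, then clearly to the right, then left again and so on until it works free; lift it out and finish still holding it by the knob, still and upright, a few centimetres above the box over its slot. Leave the other things on the bench alone.

Things in the scene. Friction and masses are not known exactly. Their poses are not given: they have to be found in the camera images.
- packing_box: grey open box fixed to the bench, 62 (x) x 198 (y) x 40 mm high; origin at the centre of its underside, x away from the robot, y to the robot's left (turned at most 0.2 rad), z up. In a row along y: large bay (left), slot with the fitting block, small bay (right). Floor 5 mm, outer walls 4 mm, the two partitions 8 mm thick, all 40 mm high
- large_bay (a point): centre of the inner floor (5 mm above the bench) of the large bay, 54 x 54 mm inside; axes as the box
- small_bay (a point): centre of the inner floor (5 mm above the bench) of the small bay, 54 mm in x by 46 mm in y inside; axes as the box
- slot (a point): centre of the slot's inner floor (5 mm above the bench), 54 mm in x by 74 mm in y inside; axes as the box. On each partition a rubber bar on a stiff spring (4 N/mm, stands out 4 mm, gives 4 mm) presses on the block's left and right faces with about 32 N, 18 mm above the slot's floor
- fitting_block: aluminium block, 48 (x) x 66 (y) x 48 mm high, 0.3 kg, an upright 10 mm steel rod and ball knob on top; origin at the centre of its underside, z up the rod, axes as the box. Stands on the slot's floor, held by friction on its left and right faces: a straight pull takes 30 to 40 N; rocked, each side slips in turn and it rises with little pull. Free once risen about 18 mm
- knob (a point): centre of the 26 mm black ball knob, 115 mm above the block's underside (120 mm above the bench at the start). Gripped fore and aft (along box x) it can swivel in the fingers. Rock it along box y about 17 mm each way (10 to 17 N, leans it about 0.1 rad; the slot allows a lean of about 0.2 rad), lifting the knob some 4 mm per swing from side to side
- stain_bottle: the wide bottle: 47 mm body up to 78 mm, narrower cap, 92 mm high; origin at the centre of its underside, z up; starts upright on the bench
- oil_bottle: the slim bottle: 38 mm body up to 89 mm, narrower cap, 105 mm high; origin at the centre of its underside, z up; starts upright on the bench
- petri_dish: small clear covered dish, 64 mm across, 17 high, lying at the right front; not to be disturbed; origin at the centre of its underside
- blade_dispenser: flat green dispenser, 22x90x17, at the left front; not to be disturbed; origin at the centre of its underside
- cassette_4: small flat cassette with a wax block, 29x40x13, left front; not to be disturbed; origin at the centre of its underside
- white_case: flat white slide mailer, 24x66x15, left front; not to be disturbed; origin at the centre of its underside
- forceps_a: steel forceps, 13x126x8, lying near the front edge, right of centre; not to be disturbed; origin at the centre of its underside
Things that resemble listed ones, but are neither listed nor needed, are in the scene too. Leave any orange look-alike of the stain_bottle alone.

How it is judged:
By the outcome, as a careful person would: the job done as asked, in the order asked, and still so for the second after the job is handed in, while the arm keeps its last pose, push and grip.
It also fails if it takes over 72 s, if anything falls off the work surface, if the arm or the gripper's body presses on something with over 40 N, if the wrist force passes 120 N, or if a joint passes its speed limit or range.

## Working session

There is one attempt and no reset: what is moved stays moved. The work goes in short steps, Python scripts to look and compute and a tool call to move; the robot and the scene stay as the last step left them, time stands still between calls to the robot, and variables do not carry over. Pictures are saved under pics/ and viewed, about 8 in all and at most 12, crops included, and the job is handed in when it is done.

Besides the shell and the picture viewer there is one more tool, called after "Call:" by a JSON object that holds its "name" and its "arguments". arm_command: Moves the arm, as the interface text tells. Its arguments: {"type":"object","properties":{"motion":{"type":"array"},"claw":{"type":"number"}},"required":["motion"]}

```bash
mkdir -p pics; cat > h.py <<'E'
import numpy as np, cv2
from rig import robot
np.set_printoptions(precision=4,suppress=True)
def px2w(p,uv,z=None):
    K,R,t=p["intrinsics"],p["R"],p["t"]
    r=np.linalg.inv(K)@np.array([uv[0],uv[1],1.])
    C=-R.T@t; d=R.T@r
    if z is None:
        u,v=int(round(uv[0])),int(round(uv[1])); return C+d*p["range_z"][v,u]
    return C+d*(z-C[2])/d[2]
def cloud(p,mask):
    v,u=np.where(mask&(p["range_z"]>0)); K=p["intrinsics"]; z=p["range_z"][v,u]
    c=np.stack([(u-K[0,2])*z/K[0,0],(v-K[1,2])*z/K[1,1],z],1)
    return (c-p["t"])@p["R"]
E
python3 - <<'E'
from h import *
for n in ["top","side"]:
    p=robot.capture(n); cv2.imwrite(f"pics/{n}0.png",p["color"])
    print(n,-p["R"].T@p["t"])
    for k in ["stain_bottle","oil_bottle","packing_box","fitting_block","petri_dish"]:
        for d in robot.cut_out(k,p)[:3]:
            c=cloud(p,d["pixels"]); 
            if len(c): print(k,round(d["score"],2),np.round(d["uv"]),np.median(c,0),"lo",np.percentile(c,3,0),"hi",np.percentile(c,97,0))
    for k,z in [("knob",.12),("large_bay",.005),("small_bay",.005),("slot",.005),("stain_bottle",0),("oil_bottle",0),("packing_box",0)]:
        for d in robot.pinpoint(k,p)[:3]: print(k,round(d["score"],2),np.round(d["uv"]),px2w(p,d["uv"],z))
print(robot.state())
E
```

```text
top [0.3507 0.0171 1.0678]
stain_bottle 0.83 [380. 138.] [ 0.7224 -0.1524  0.0676] lo [ 0.7104 -0.1749  0.0112] hi [ 0.7447 -0.1352  0.0916]
stain_bottle 0.82 [381. 198.] [ 0.5618 -0.1571  0.0685] lo [ 0.5462 -0.1801  0.0115] hi [ 0.5854 -0.1406  0.0924]
stain_bottle 0.61 [359. 169.] [ 0.6429 -0.0939  0.0678] lo [ 0.6292 -0.1165  0.0148] hi [ 0.682  -0.0755  0.0922]
oil_bottle 0.49 [327. 167.] [ 0.6426 -0.0164  0.0774] lo [ 0.6331 -0.0349  0.0122] hi [ 0.6612 -0.0012  0.104 ]
packing_box 0.87 [322. 237.] [ 0.4762 -0.0096  0.0068] lo [ 0.4445 -0.119  -0.0004] hi [0.5057 0.071  0.0405]
fitting_block 0.91 [334. 234.] [ 0.4705 -0.026   0.0509] lo [ 0.4517 -0.0583  0.0188] hi [0.4979 0.0033 0.13  ]
petri_dish 0.82 [436. 270.] [ 0.3769 -0.3008  0.013 ] lo [ 0.3487 -0.3287 -0.0003] hi [ 0.4058 -0.2728  0.0168]
knob 0.8 [334. 230.] [ 0.4788 -0.0227  0.12  ]
large_bay 0.84 [307. 233.] [0.4856 0.0463 0.005 ]
small_bay 0.56 [361. 235.] [ 0.4785 -0.0987  0.005 ]
slot 0.94 [337. 234.] [ 0.4819 -0.0355  0.005 ]
stain_bottle 0.6 [357. 173.] [ 0.6506 -0.0963  0.    ]
stain_bottle 0.59 [300. 193.] [0
[... 1252 characters left out ...]
tle 0.58 [395. 241.] [ 0.735  -0.1457  0.    ]
oil_bottle 0.61 [354. 220.] [ 0.6609 -0.0166 -0.    ]
packing_box 0.87 [299. 234.] [ 0.4774 -0.0136  0.    ]
{'time': 1.3, 'qpos': array([66.9776, 18.3131, 89.6398,  0.0012, 72.0418, -1.1472]), 'qvel': array([ 0.042 , -0.0017,  0.0654, -0.063 ,  0.0827, -0.0441]), 'joint_torque': array([  0.0002, -41.2353, -23.2227,   0.0725,   0.0379,  -0.    ]), 'tool_pos': array([0.2143, 0.5336, 0.214 ]), 'orientation': array([[-0.928 ,  0.3726,  0.    ],
       [ 0.3726,  0.928 ,  0.0001],
       [ 0.    ,  0.0001, -1.    ]]), 'ft_force': array([-0.3481,  0.3297,  0.2571]), 'ft_torque': array([-0.0115,  0.0002,  0.0142]), 'gripper_width': 1.0010202806675306}
```

```bash
python3 -c "
import cv2
a=cv2.imread('pics/top0.png')[100:300,240:480];b=cv2.imread('pics/side0.png')[150:320,220:460]
a=cv2.resize(a,(720,600),interpolation=2);cv2.imwrite('pics/c1.png',a)
cv2.imwrite('pics/c2.png',cv2.resize(b,(800,567),interpolation=2))"
```

```text
(no output)
```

View pics/c1.png

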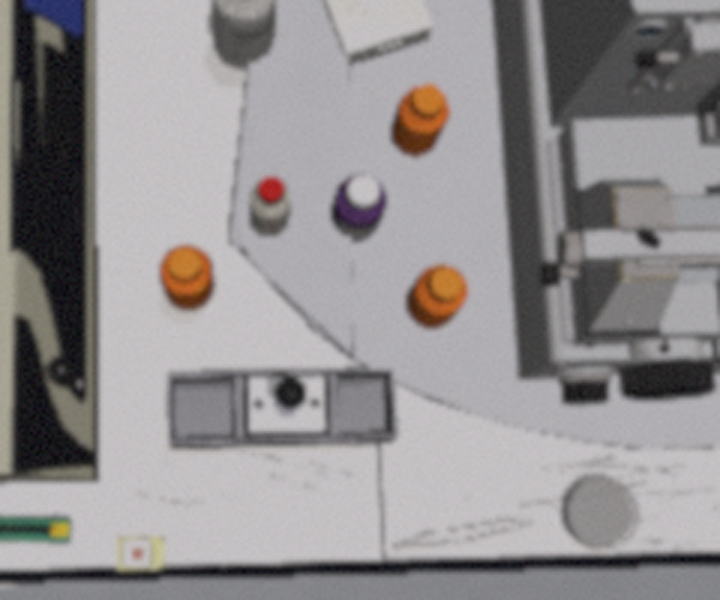

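View pics/c2.png

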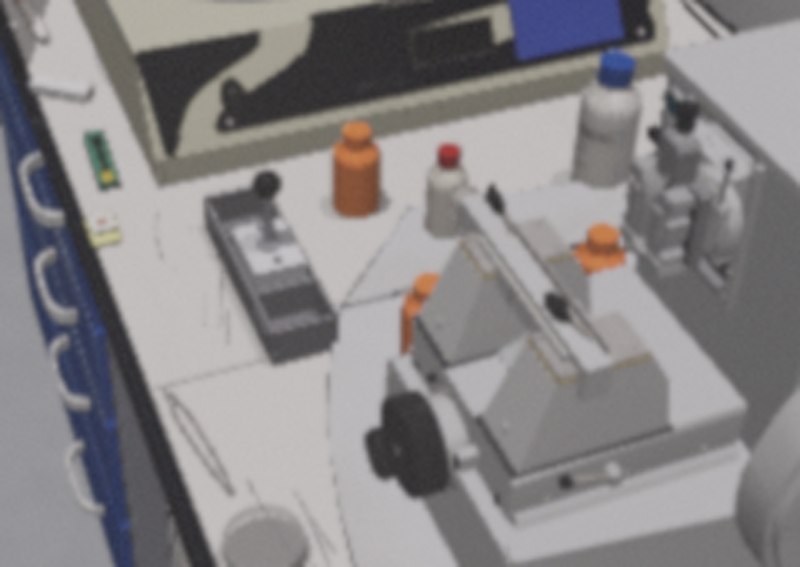

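Three orange bottles at crop-1 (187,275), (420,118) and (438,295) are look-alikes. The only non-orange bottle of that shape is the purple one with a white cap, at (360,200), i.e. top pixel (359,169), so that is the stain_bottle. The slim red-capped one at (270,203), i.e. (327,167), is the oil_bottle. Next I measure the centres, the box pose and the obstacle heights.

```bash
python3 - <<'E'
from h import *
p=robot.capture("top"); s=robot.capture("side")
full=np.ones((400,640),bool)
ct=cloud(p,full); cs=cloud(s,full)
def near(c,x,y,r,z0,z1): return c[(np.hypot(c[:,0]-x,c[:,1]-y)<r)&(c[:,2]>z0)&(c[:,2]<z1)]
def circ(c):
    q=c[:,:2].astype(np.float32).reshape(-1,1,2); return cv2.minEnclosingCircle(q)
for n,x,y,zt in [("stain",.65,-.096,.092),("oil",.653,-.018,.105),("knob",.477,-.026,.133)]:
    for cn,c in [("top",ct),("side",cs)]:
        k=near(c,x,y,.035,zt-.006,zt+.006)
        if len(k)>3: print(n,cn,len(k),"cap mean",k.mean(0),"mid",(k.min(0)+k.max(0))/2,circ(k))
for cn,c in [("top",ct),("side",cs)]:
    k=c[(abs(c[:,0]-.477)<.06)&(abs(c[:,1]+.025)<.13)&(c[:,2]>.035)&(c[:,2]<.044)]
    print(cn,len(k),cv2.minAreaRect(k[:,:2].astype(np.float32)*1000))
print("bay pts knob-sphere")
from scipy.optimize import least_squares
for c in (ct,cs):
    k=near(c,.477,-.026,.03,.112,.14)
    r=least_squares(lambda v:np.linalg.norm(k-v,axis=1)-.013,[.477,-.026,.12],loss="soft_l1",f_scale=.001); print(len(k),r.x,r.cost)
c=np.vstack([ct,cs])
print("height map mm; rows x .2-.85, cols y .6..-.4")
ys=np.arange(.6,-.41,-.05)
print("      "," ".join(f"{int(round(y*100)):4d}" for y in ys))
for x in np.arange(.2,.86,.05):
    o=[]
    for y in ys:
        m=(abs(c[:,0]-x)<.025)&(abs(c[:,1]-y)<.025)
        o.append(f"{int(np.percentile(c[m,2],99)*1000) if m.sum()>5 else -9:4d}")
    print(f"{x:.2f}  "," ".join(o))
E
```

```text
stain top 89 cap mean [ 0.6522 -0.0979  0.0901] mid [ 0.6525 -0.0983  0.0902] ((0.652276337146759, -0.09851192682981491), 0.014287720434367657)
oil top 56 cap mean [ 0.6516 -0.0189  0.1024] mid [ 0.6512 -0.0187  0.1028] ((0.6509437561035156, -0.01870998553931713), 0.011429167352616787)
oil side 36 cap mean [ 0.6544 -0.02    0.1037] mid [ 0.6546 -0.0182  0.1031] ((0.6529571413993835, -0.018198726698756218), 0.013407614082098007)
knob top 45 cap mean [ 0.4748 -0.0282  0.1293] mid [ 0.475  -0.028   0.1301] ((0.4744237959384918, -0.02718626894056797), 0.010170156136155128)
knob side 27 cap mean [ 0.4781 -0.0305  0.1307] mid [ 0.4788 -0.0296  0.1318] ((0.47799745202064514, -0.02880716323852539), 0.011004178784787655)
top 407 ((475.56488037109375, -24.4835205078125), (62.44805145263672, 196.5326690673828), 0.18092842400074005)
side 289 ((478.6717224121094, -22.941650390625), (63.51835250854492, 204.65965270996094), 0.24874243140220642)
bay pts knob-sphere
93 [ 0.4757 -0.028   0.1178] 3.665644533068931e-05
66 [ 0.4792 -0.0277  0.1202] 4.263567755571749e-05
height map mm; rows x .2-.85, cols
[... 990 characters left out ...]
 93  234  270  268  247  267
0.60    136  135  178  194  195  196  195  193  157  110   66   92   16   20   22   92   65  230  238  236  231
0.65    161  135  156  192  194  195  194  189  138  109    2    3  105  103   92    5    6  156  312  369  345
0.70    239  177  136  156  191  191  187  157  137  111    2    2   17   19   25   91   59  340  341  341  341
0.75    190  191  191  191  193  190  191  191  137  109    3    3   19   23   26   93   71  341  342  342  342
0.80    214  215  215  215  215  215  213  190  137  113    3   98  149  106   37   35    8  341  342  342  342
0.85    188  187  236  236  236  248  188  190  137  117    4  107  151  110   38   38    8  341  342  342  342
```

Call:
{"name": "arm_command", "arguments": {"motion": [0,0,-86,0,0,0,-86,0,0,0,-86,0,-642,-423,-86,68.1,-642,-423,-86,68.1,-642,-423,-86,68.1,-642,-423,-86,68.1,-642,-423,-86,68.1,-642,-423,-86,68.1,-642,-423,-86,68.1,-642,-423,-86,68.1,-642,-423,-86,68.1], "claw": 70}}

```text
time: 2.4
tool_pos: [0.4287, 0.2237, 0.3002]
orientation: [[-0.058, 0.998, 0.001], [0.998, 0.058, 0.001], [0.001, 0.001, -1.0]]
ft_force: [1.5, 0.7, 0.4]
gripper_width: 0.768
```

```bash
cat >> h.py <<'E'
def go(x,y,z,ang=0.):
    s=robot.state(); R=s["orientation"]; d=np.array([x,y,z])-s["tool_pos"]
    a=np.degrees(np.arctan2(R[1,1],R[0,1])); turn=(a-ang+90)%180-90
    f=s["ft_force"]
    print("t",round(s["time"],2),"pos",s["tool_pos"],"jaw",round(a,2),"F",np.round(f,1),"w",round(s["gripper_width"]*91.2,1),"R",R.round(3).tolist())
    print("shift",np.round(R.T@d*1000,1),"turn",round(turn,1))
E
python3 -c "
from h import *
go(.652,-.098,.2)"
```

```text
t 2.4 pos [0.4287 0.2237 0.3002] jaw 3.32 F [1.5 0.7 0.4] w 70.0 R [[-0.058, 0.998, 0.001], [0.998, 0.058, 0.001], [0.001, 0.001, -1.0]]
shift [-334.1  204.1  100.3] turn 3.3
```

Call:
{"name": "arm_command", "arguments": {"motion": [-334,204,60,3.3,-334,204,60,3.3,-334,204,60,3.3,-334,204,60,3.3,-334,204,60,3.3,-334,204,60,3.3,-334,204,60,3.3,-334,204,100,3.3,-334,204,140,3.3,-334,204,140,3.3,-334,204,140,3.3,-334,204,140,3.3]}}

```text
time: 3.4
tool_pos: [0.6507, -0.0998, 0.1554]
orientation: [[0.002, 1.0, -0.006], [1.0, -0.002, 0.002], [0.001, -0.006, -1.0]]
ft_force: [-0.1, 1.1, -0.1]
gripper_width: 0.763
```

```bash
cat >> h.py <<'E'
def fish(p,X):
    K=p["intrinsics"]; c=p["R"]@np.asarray(X,float)+p["t"]; th=np.arctan2(np.hypot(c[0],c[1]),c[2]); ph=np.arctan2(c[1],c[0])
    return np.array([K[0,2]+K[0,0]*th*np.cos(ph),K[1,2]+K[1,1]*th*np.sin(ph)])
def fcloud(p,mask=None):
    z=p["range_z"]; m=z>0
    if mask is not None: m&=mask
    v,u=np.where(m); K=p["intrinsics"]; a=(u-K[0,2])/K[0,0]; b=(v-K[1,2])/K[1,1]; th=np.hypot(a,b)+1e-9
    ok=th<1.4; u,v,a,b,th=u[ok],v[ok],a[ok],b[ok],th[ok]
    zz=z[v,u]; t=np.tan(th)/th
    return (np.stack([a*t*zz,b*t*zz,zz],1)-p["t"])@p["R"]
E
python3 -c "
from h import *
go(.652,-.098,.2)
p=robot.capture('wrist'); cv2.imwrite('pics/w1.png',p['color'])
print(-p['R'].T@p['t'],p['R'][2])
c=fcloud(p)
for n,x,y,zt in [('stain',.652,-.098,.092),('oil',.652,-.0185,.105)]:
    k=c[(np.hypot(c[:,0]-x,c[:,1]-y)<.03)&(abs(c[:,2]-zt)<.006)]
    print(n,len(k),k.mean(0) if len(k) else '',(k.min(0)+k.max(0))/2 if len(k) else '', fish(p,[x,y,zt]))
"
```

```text
t 3.4 pos [ 0.6507 -0.0998  0.1554] jaw -0.13 F [-0.1  1.1 -0.1] w 69.6 R [[0.002, 1.0, -0.006], [1.0, -0.002, 0.002], [0.001, -0.006, -1.0]]
shift [  1.8   1.  -44.6] turn -0.1
[ 0.6515 -0.0209  0.3261] [-0.007  -0.2802 -0.9599]
stain 929 [ 0.6544 -0.0962  0.0914] [ 0.6543 -0.0969  0.0898] [323.6375 211.7648]
oil 759 [ 0.6542 -0.0178  0.1045] [ 0.6543 -0.0179  0.1042] [323.814  109.8449]
```

View pics/w1.png

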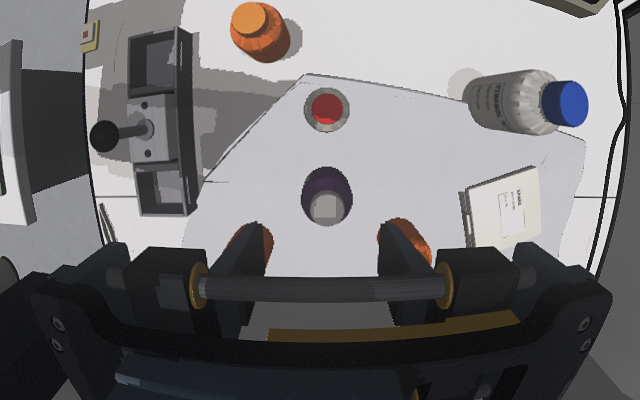

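The wrist view shows the stain bottle (white cap, purple body) at (326,208) between the fingers and the red-capped oil bottle at (327,110). The positions agree with the top camera within 2 mm, so I descend and grip.

Call:
{"name": "arm_command", "arguments": {"motion": [3,3,30,0,3,3,60,0,3,3,85,0,3,3,107,0,3,3,107,0,3,3,107,0]}}

```text
time: 3.95
tool_pos: [0.654, -0.0936, 0.053]
orientation: [[-0.0, 1.0, -0.002], [1.0, 0.0, 0.002], [0.002, -0.002, -1.0]]
ft_force: [-0.1, -0.8, -0.5]
gripper_width: 0.767
```

Call:
{"name": "arm_command", "arguments": {"motion": [0,0,0,0,0,0,0,0,0,0,0,0,0,0,0,0,0,0,0,0,0,0,0,0], "claw": 30}}

```text
time: 4.45
tool_pos: [0.655, -0.0936, 0.0547]
orientation: [[0.0, 1.0, 0.001], [1.0, -0.0, 0.002], [0.002, 0.001, -1.0]]
ft_force: [0.1, 1.0, 6.2]
gripper_width: 0.511
```

Call:
{"name": "arm_command", "arguments": {"motion": [0,0,-40,0,0,0,-80,0,0,0,-115,0,0,0,-145,0,141,-178,-145,0,141,-178,-145,0,141,-178,-145,0,141,-178,-145,0,141,-178,-145,0,141,-178,-145,0,141,-178,-145,0,141,-178,-145,0]}}

```text
time: 5.45
tool_pos: [0.4765, 0.0475, 0.2002]
orientation: [[-0.001, 1.0, 0.002], [1.0, 0.001, 0.002], [0.002, 0.002, -1.0]]
ft_force: [0.5, -0.5, -0.6]
gripper_width: 0.508
```

Call:
{"name": "arm_command", "arguments": {"motion": [0,0,0,0,0,0,0,0,0,0,0,0]}}

```text
time: 5.7
tool_pos: [0.4774, 0.0468, 0.2]
orientation: [[-0.0, 1.0, 0.002], [1.0, 0.0, 0.002], [0.002, 0.002, -1.0]]
ft_force: [0.0, 0.4, -1.4]
gripper_width: 0.509
```

```bash
python3 -c "
from h import *
go(.477,.0475,.15)
t=robot.capture('top'); s=robot.capture('side'); w=robot.capture('wrist'); cv2.imwrite('pics/w2.png',w['color'])
full=np.ones((400,640),bool)
for n,c in [('t',cloud(t,full)),('s',cloud(s,full)),('w',fcloud(w))]:
    k=c[(abs(c[:,0]-.477)<.06)&(abs(c[:,1]+.025)<.13)&(c[:,2]>.036)&(c[:,2]<.044)]
    if len(k)>5: print(n,len(k),cv2.minAreaRect(k[:,:2].astype(np.float32)*1000))
    b=c[(abs(c[:,0]-.477)<.03)&(abs(c[:,1]-.046)<.04)&(c[:,2]>.15)&(c[:,2]<.235)]
    if len(b)>5: print(' bottle',len(b),b.min(0),b.max(0))
    k=c[(np.hypot(c[:,0]-.477,c[:,1]+.028)<.03)&(c[:,2]>.112)&(c[:,2]<.14)]
    if len(k)>5:
        from scipy.optimize import least_squares
        print(' knob',least_squares(lambda v:np.linalg.norm(k-v,axis=1)-.013,[.477,-.026,.12],loss='soft_l1',f_scale=.001).x)
"
```

```text
t 5.7 pos [0.4774 0.0468 0.2   ] jaw 0.01 F [ 0.   0.4 -1.4] w 46.4 R [[-0.0, 1.0, 0.002], [1.0, 0.0, 0.002], [0.002, 0.002, -1.0]]
shift [ 0.6 -0.5 50. ] turn 0.0
t 170 ((475.4967956542969, -55.9798583984375), (61.53230285644531, 132.21229553222656), 0.21295860409736633)
s 263 ((478.5799865722656, -24.247802734375), (63.819419860839844, 202.24781799316406), 0.2342541217803955)
 bottle 474 [0.4476 0.0157 0.15  ] [0.5068 0.0588 0.2347]
 knob [ 0.479  -0.0276  0.12  ]
w 815 ((478.0006103515625, -22.947509765625), (63.095001220703125, 198.98851013183594), 0.4622999131679535)
 bottle 6008 [0.447  0.0302 0.15  ] [0.507  0.0673 0.235 ]
```

View pics/w2.png

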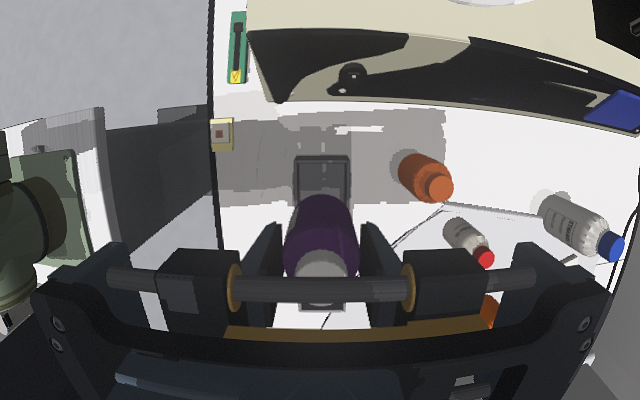

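The wrist view shows the stain bottle held upright at about (322,230), with the large bay just beyond it at about (322,175). I measure the bottle in the hand before lowering it.

```bash
python3 -c "
from h import *
w=robot.capture('wrist'); c=fcloud(w)
k=c[(abs(c[:,0]-.4775)<.02)&(abs(c[:,1]-.044)<.025)&(c[:,2]>.2)]
for z in np.arange(.2,.25,.005):
    q=k[(k[:,2]>=z)&(k[:,2]<z+.005)]
    if len(q)>5: print(round(z,3),len(q),q.min(0)[:2],q.max(0)[:2])
k=c[(abs(c[:,0]-.478)<.04)&(abs(c[:,1]-.075)<.02)&(c[:,2]>.034)&(c[:,2]<.044)]
print('left wall',k[:,1].max(),np.percentile(k[:,1],[2,98]),k[:,0].min(),k[:,0].max())
k=c[(abs(c[:,0]-.478)<.012)&(c[:,2]>.145)&(c[:,2]<.2)]
print('body front y max',np.percentile(k[:,1],[99,100]))
"
```

```text
0.2 165 [0.4577 0.0538] [0.4972 0.0672]
0.205 348 [0.4576 0.053 ] [0.4975 0.067 ]
0.21 746 [0.4575 0.0343] [0.4975 0.0659]
0.215 1197 [0.4576 0.0354] [0.496  0.0637]
0.22 178 [0.4622 0.043 ] [0.4909 0.0578]
0.225 203 [0.4628 0.0463] [0.4898 0.0577]
0.23 229 [0.4626 0.0457] [0.4898 0.0576]
0.235 754 [0.4635 0.0301] [0.4895 0.0576]
left wall 0.07656842070934695 [0.0561 0.0764] 0.44587773407311737 0.5074609985006119
body front y max [0.0672 0.0673]
```

Call:
{"name": "arm_command", "arguments": {"motion": [1.5,0.5,40,0,1.5,0.5,75,0,1.5,0.5,95,0,1.5,0.5,105,0,1.5,0.5,112,0,1.5,0.5,119,0,1.5,0.5,126,0,1.5,0.5,133,0,1.5,0.5,137,0,1.5,0.5,139,0,1.5,0.5,139,0]}}

```text
time: 6.82
tool_pos: [0.4775, 0.0488, 0.0608]
orientation: [[-0.001, 1.0, 0.001], [1.0, 0.001, 0.002], [0.002, 0.001, -1.0]]
ft_force: [-0.2, -0.5, -0.9]
gripper_width: 0.508
```

Call:
{"name": "arm_command", "arguments": {"motion": [0,0,1,0,0,0,1,0]}}

```text
time: 6.98
tool_pos: [0.4777, 0.0488, 0.06]
orientation: [[-0.001, 1.0, 0.002], [1.0, 0.001, 0.002], [0.002, 0.002, -1.0]]
ft_force: [-0.4, -0.5, -0.8]
gripper_width: 0.508
```

Call:
{"name": "arm_command", "arguments": {"motion": [0,0,0,0,0,0,0,0,0,0,0,0,0,0,0,0,0,0,-30,0,0,0,-70,0,0,0,-110,0,0,0,-140,0,0,0,-140,0], "claw": 62}}

```text
time: 7.73
tool_pos: [0.4814, 0.0489, 0.2067]
orientation: [[-0.001, 1.0, 0.015], [1.0, 0.001, 0.003], [0.003, 0.015, -1.0]]
ft_force: [0.6, 0.2, -0.6]
gripper_width: 0.68
```

```bash
python3 -c "
from h import *
go(.6545,-.018,.2)
t=robot.capture('side');w=robot.capture('wrist'); c=np.vstack([fcloud(w)])
cv2.imwrite('pics/s3.png',np.hstack([cv2.resize(t['color'][150:300,230:430],(400,300)),cv2.resize(w['color'],(400,300))]))
for z0,z1 in [(.09,.105),(.05,.083),(.036,.044)]:
  k=c[(abs(c[:,0]-.478)<.035)&(abs(c[:,1]-.05)<.03)&(c[:,2]>z0)&(c[:,2]<z1)]
  if len(k): print(len(k),k.min(0),k.max(0))
for n,c in [('s',cloud(t,np.ones((400,640),bool))),('w',c)]:
  k=c[(np.hypot(c[:,0]-.654,c[:,1]+.018)<.03)&(abs(c[:,2]-.105)<.006)]
  print(n,len(k),k.min(0),k.max(0))
"
```

```text
t 7.73 pos [0.4814 0.0489 0.2067] jaw 0.04 F [ 0.6  0.2 -0.6] w 62.0 R [[-0.001, 1.0, 0.015], [1.0, 0.001, 0.003], [0.003, 0.015, -1.0]]
shift [-67.  173.    9.1] turn 0.0
682 [0.4634 0.0302 0.0905] [0.4916 0.0593 0.0986]
959 [0.4549 0.0225 0.05  ] [0.5004 0.069  0.0827]
668 [0.4465 0.0205 0.036 ] [0.5087 0.0769 0.0439]
s 38 [ 0.6452 -0.0317  0.0999] [ 0.666  -0.0081  0.1076]Traceback (most recent call last):
  File "<string>", line 11, in <module>
    print(n,len(k),k.min(0),k.max(0))
                   ~~~~~^^^
    return umr_minimum(a, axis, None, out, keepdims, initial, where)
ValueError: zero-size array to reduction operation minimum which has no identity
```

View pics/s3.png

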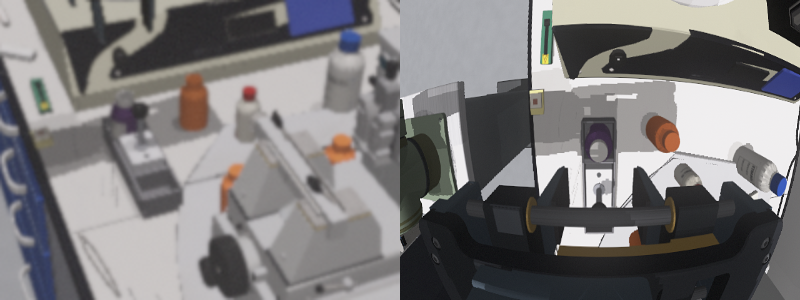

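The picture shows the stain bottle upright in the left bay, at about (125,105) on the left and (598,145) on the right. Next is the oil bottle.

Call:
{"name": "arm_command", "arguments": {"motion": [-67,173,0,0,-67,173,0,0,-67,173,0,0,-67,173,0,0,-67,173,20,0,-67,173,60,0,-67,173,60,0,-67,173,60,0]}}

```text
time: 8.5
tool_pos: [0.6487, -0.0181, 0.1379]
orientation: [[-0.0, 1.0, -0.005], [1.0, 0.001, 0.002], [0.002, -0.005, -1.0]]
ft_force: [0.3, -0.4, 0.6]
gripper_width: 0.679
```

```bash
python3 -c "
from h import *
w=robot.capture('wrist'); c=fcloud(w)
k=c[(np.hypot(c[:,0]-.654,c[:,1]+.018)<.03)&(abs(c[:,2]-.105)<.006)]
print(len(k),(k.min(0)+k.max(0))/2,np.ptp(k,axis=0)) if len(k) else 0
go(.6545,-.018,.055)
"
```

```text
780 [ 0.6541 -0.0174  0.1031] [0.0221 0.0229 0.0078]
t 8.55 pos [ 0.6503 -0.018   0.1407] jaw 0.04 F [-0.   0.3  0.9] w 62.1 R [[-0.001, 1.0, 0.001], [1.0, 0.001, 0.002], [0.002, 0.001, -1.0]]
shift [-0.2  4.1 85.8] turn 0.0
```

Call:
{"name": "arm_command", "arguments": {"motion": [0.5,4,30,0,0.5,4,60,0,0.5,4,80,0,0.5,4,86,0,0.5,4,86,0,0.5,4,86,0,0.5,4,86,0]}}

```text
time: 9.13
tool_pos: [0.656, -0.0172, 0.0575]
orientation: [[-0.001, 1.0, 0.006], [1.0, 0.001, 0.002], [0.002, 0.006, -1.0]]
ft_force: [-0.2, 0.4, 0.2]
gripper_width: 0.678
```

Call:
{"name": "arm_command", "arguments": {"motion": [0,0,0,0,0,0,0,0,0,0,0,0,0,0,0,0,0,0,0,0,0,0,0,0], "claw": 20}}

```text
time: 9.63
tool_pos: [0.6562, -0.0172, 0.0581]
orientation: [[-0.001, 1.0, 0.006], [1.0, 0.001, 0.002], [0.002, 0.006, -1.0]]
ft_force: [-2.0, 0.6, 4.6]
gripper_width: 0.412
```

Call:
{"name": "arm_command", "arguments": {"motion": [0,0,-40,0,0,0,-80,0,0,0,-115,0,0,0,-142,0,-78,-178,-142,0,-78,-178,-142,0,-78,-178,-142,0,-78,-178,-142,0,-78,-178,-142,0,-78,-178,-142,0,-78,-178,-142,0,-78,-178,-142,0]}}

```text
time: 10.63
tool_pos: [0.4781, -0.0957, 0.1989]
orientation: [[-0.001, 1.0, 0.008], [1.0, 0.001, 0.002], [0.002, 0.008, -1.0]]
ft_force: [0.4, -1.1, -0.5]
gripper_width: 0.411
```

```bash
python3 -c "
from h import *
go(.478,-.095,.0635)
w=robot.capture('wrist'); s=robot.capture('side'); c=fcloud(w); cc=cloud(s,np.ones((400,640),bool))
k=c[(abs(c[:,0]-.478)<.02)&(abs(c[:,1]+.095)<.03)&(c[:,2]>.237)&(c[:,2]<.255)]
if len(k): print('cap',len(k),(k.min(0)+k.max(0))/2,np.ptp(k,axis=0))
k=c[(abs(c[:,0]-.478)<.014)&(abs(c[:,1]+.095)<.03)&(c[:,2]>.15)&(c[:,2]<.22)]
if len(k): print('body',len(k),np.percentile(k,99.5,0))
for c in (c,cc):
  k=c[(abs(c[:,0]-.478)<.06)&(abs(c[:,1]+.025)<.13)&(c[:,2]>.036)&(c[:,2]<.044)]
  print('box',k[:,1].min(),k[:,1].max(),cv2.minAreaRect(k[:,:2].astype(np.float32)*1000))
k=cc[(abs(cc[:,0]-.478)<.03)&(abs(cc[:,1]+.095)<.03)&(cc[:,2]>.12)&(cc[:,2]<.17)]
if len(k): print('side low',k.min(0),k.max(0))
"
```

```text
t 10.63 pos [ 0.4781 -0.0957  0.1989] jaw 0.03 F [ 0.4 -1.1 -0.5] w 37.5 R [[-0.001, 1.0, 0.008], [1.0, 0.001, 0.002], [0.002, 0.008, -1.0]]
shift [  0.4  -1.2 135.4] turn 0.0
cap 1223 [ 0.478  -0.0966  0.246 ] [0.04  0.034 0.018]
body 1849 [ 0.4918 -0.0764  0.2199]
box -0.12124642906894804 0.07607896295208356 ((477.2680358886719, -22.69232940673828), (62.77793884277344, 197.34115600585938), 0.24376273155212402)
box -0.12391870371111506 0.0759617054782276 ((478.55615234375, -23.99353790283203), (199.86508178710938, 62.9899787902832), 89.9404067993164)
side low [ 0.4589 -0.1174  0.142 ] [ 0.4933 -0.0933  0.17  ]
```

Call:
{"name": "arm_command", "arguments": {"motion": [0.5,-1,40,0,0.5,-1,75,0,0.5,-1,95,0,0.5,-1,103,0,0.5,-1,110,0,0.5,-1,117,0,0.5,-1,124,0,0.5,-1,130,0,0.5,-1,133,0,0.5,-1,135,0,0.5,-1,135,0]}}

```text
time: 11.65
tool_pos: [0.4786, -0.0946, 0.0636]
orientation: [[-0.002, 1.0, 0.007], [1.0, 0.002, 0.002], [0.002, 0.007, -1.0]]
ft_force: [0.6, 0.3, -1.5]
gripper_width: 0.413
```

Call:
{"name": "arm_command", "arguments": {"motion": [0,0,0,0,0,0,0,0,0,0,0,0,0,0,0,0], "claw": 55}}

```text
time: 11.98
tool_pos: [0.4789, -0.0947, 0.064]
orientation: [[-0.002, 1.0, 0.008], [1.0, 0.002, 0.002], [0.002, 0.008, -1.0]]
ft_force: [0.1, 0.5, 0.2]
gripper_width: 0.598
```

Call:
{"name": "arm_command", "arguments": {"motion": [0,0,-30,0,0,0,-70,0,0,0,-110,0,0,0,-140,0,0,0,-140,0,0,0,-140,0]}}

```text
time: 12.48
tool_pos: [0.4788, -0.0952, 0.206]
orientation: [[-0.002, 1.0, 0.013], [1.0, 0.002, 0.001], [0.001, 0.013, -1.0]]
ft_force: [-0.8, 0.1, -0.9]
gripper_width: 0.603
```

```bash
python3 -c "
from h import *
go(.478,-.0275,.2)
t=robot.capture('side');w=robot.capture('wrist'); p=robot.capture('top'); f=np.ones((400,640),bool)
cv2.imwrite('pics/s4.png',np.vstack([cv2.resize(t['color'][170:290,230:390],(640,300)),np.hstack([cv2.resize(w['color'],(320,300)),cv2.resize(p['color'][180:280,260:400],(320,300))])]))
for n,c in [('t',cloud(p,f)),('s',cloud(t,f)),('w',fcloud(w))]:
  for m,x,y,z0,z1 in [('oilcap',.478,-.095,.1,.118),('knob',.478,-.0275,.11,.14),('staincap',.478,.045,.09,.105)]:
    k=c[(np.hypot(c[:,0]-x,c[:,1]-y)<.03)&(c[:,2]>z0)&(c[:,2]<z1)]
    if len(k)>3: print(n,m,len(k),(k.min(0)+k.max(0))/2,k.max(0)[2])
"
```

```text
t 12.48 pos [ 0.4788 -0.0952  0.206 ] jaw 0.09 F [-0.8  0.1 -0.9] w 55.0 R [[-0.002, 1.0, 0.013], [1.0, 0.002, 0.001], [0.001, 0.013, -1.0]]
shift [67.7 -0.8  6.1] turn 0.1
t knob 93 [ 0.4749 -0.0271  0.1255] 0.13410058142451348
t staincap 100 [0.4753 0.0443 0.0952] 0.1001823473824218
s oilcap 53 [ 0.4781 -0.096   0.1064] 0.11244632131136618
s knob 66 [ 0.4777 -0.0314  0.1236] 0.13350868883187536
s staincap 49 [0.4757 0.0427 0.0951] 0.09903482007539513
w oilcap 517 [ 0.4775 -0.0946  0.106 ] 0.11178709302235111
w knob 771 [ 0.4777 -0.0274  0.1273] 0.13418247301207958
w staincap 730 [0.4772 0.0443 0.0945] 0.09878136561633025
```

View pics/s4.png

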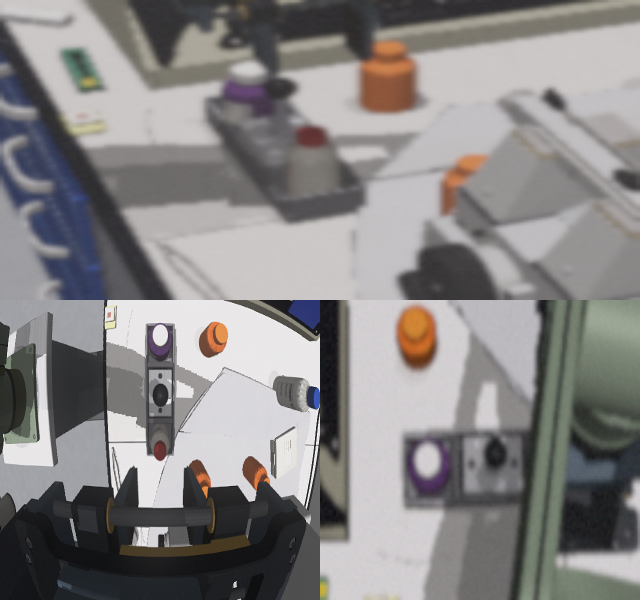

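Both bottles stand upright in their bays, with caps at 98 mm and 111 mm as expected. In the wrist view the purple one is at (160,340) and the oil bottle at (160,445), with the knob between them at (160,395). Next is the knob.

Call:
{"name": "arm_command", "arguments": {"motion": [67.5,0,0,0,67.5,0,0,0,67.5,0,0,0,67.5,0,20,0,67.5,0,50,0,67.5,0,80,0,67.5,0,98,0,67.5,0,105,0,67.5,0,105,0,67.5,0,105,0]}}

```text
time: 13.47
tool_pos: [0.4773, -0.0273, 0.0977]
orientation: [[-0.001, 1.0, 0.005], [1.0, 0.001, 0.002], [0.002, 0.005, -1.0]]
ft_force: [1.3, 1.0, 1.1]
gripper_width: 0.6
```

```bash
python3 -c "
from h import *
go(.478,-.0275,.101)
"
```

```text
t 13.47 pos [ 0.4773 -0.0273  0.0977] jaw 0.08 F [1.3 1.  1.1] w 54.7 R [[-0.001, 1.0, 0.005], [1.0, 0.001, 0.002], [0.002, 0.005, -1.0]]
shift [-0.2  0.7 -3.2] turn 0.1
```

Call:
{"name": "arm_command", "arguments": {"motion": [0,0.7,-3,0,0,0.7,-3,0,0,0.7,-3,0]}}

```text
time: 13.72
tool_pos: [0.479, -0.0274, 0.1021]
orientation: [[-0.001, 1.0, 0.008], [1.0, 0.001, 0.002], [0.002, 0.008, -1.0]]
ft_force: [0.9, -0.1, 0.7]
gripper_width: 0.601
```

Call:
{"name": "arm_command", "arguments": {"motion": [0,0,0,0,0,0,0,0,0,0,0,0,0,0,0,0,0,0,0,0,0,0,0,0], "claw": 10}}

```text
time: 14.22
tool_pos: [0.4784, -0.0274, 0.1021]
orientation: [[-0.001, 1.0, 0.006], [1.0, 0.001, 0.002], [0.002, 0.006, -1.0]]
ft_force: [-2.0, -0.2, 2.6]
gripper_width: 0.267
```

Call:
{"name": "arm_command", "arguments": {"motion": [3,0,0,0,6,0,-0.5,0,9,0,-1,0,12,0,-1.5,0,15,0,-2,0,17,0,-2,0,17,0,-2,0,17,0,-2,0]}}

```text
time: 14.88
tool_pos: [0.4788, -0.0137, 0.105]
orientation: [[-0.004, 1.0, 0.007], [1.0, 0.004, -0.005], [-0.005, 0.007, -1.0]]
ft_force: [-2.2, -12.3, 5.9]
gripper_width: 0.264
```

Call:
{"name": "arm_command", "arguments": {"motion": [5,0,0,0,6,0,-0.5,0,6,0,-0.5,0]}}

```text
time: 15.13
tool_pos: [0.4787, -0.0116, 0.1055]
orientation: [[-0.008, 1.0, 0.007], [1.0, 0.008, -0.013], [-0.013, 0.007, -1.0]]
ft_force: [-0.6, -15.4, 0.9]
gripper_width: 0.264
```

```bash
python3 -c "
from h import *
go(.478,-.0275,.101)
w=robot.capture('side'); cv2.imwrite('pics/s5.png',cv2.resize(w['color'][190:260,250:350],(800,560),interpolation=2))
"
```

```text
t 15.13 pos [ 0.4787 -0.0116  0.1055] jaw 0.45 F [ -0.6 -15.4   0.9] w 24.1 R [[-0.008, 1.0, 0.007], [1.0, 0.008, -0.013], [-0.013, 0.007, -1.0]]
shift [-15.8  -0.9   4.7] turn 0.4
```

View pics/s5.png

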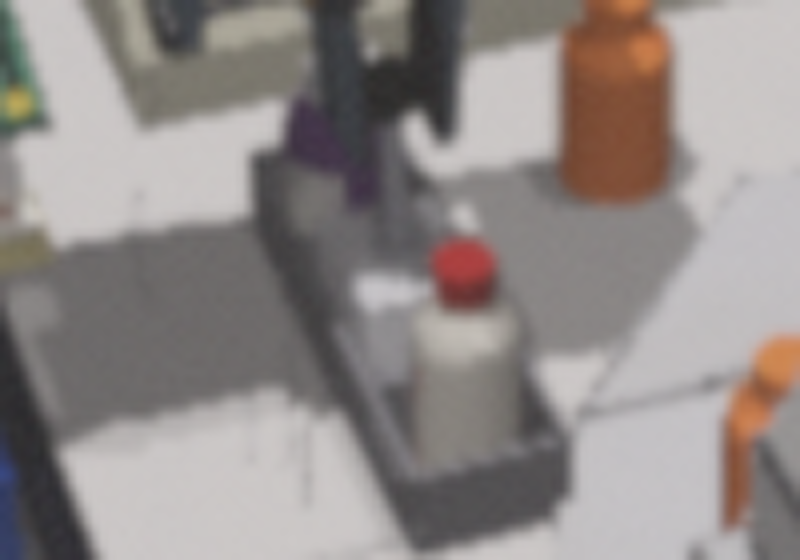

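The block leans left: its right edge has risen clear of the slot, at about (390,290). Now I swing it right, rising.

Call:
{"name": "arm_command", "arguments": {"motion": [-5,0,0,0,-10,0,-1,0,-15,0,-2,0,-20,0,-2.5,0,-25,0,-3,0,-30,0,-3.5,0,-34,0,-4,0,-38,0,-4,0,-38,0,-4,0,-38,0,-4,0]}}

```text
time: 16.02
tool_pos: [0.4797, -0.0457, 0.1112]
orientation: [[-0.004, 1.0, 0.009], [1.0, 0.004, -0.005], [-0.005, 0.009, -1.0]]
ft_force: [-0.9, 14.0, 9.4]
gripper_width: 0.266
```

Call:
{"name": "arm_command", "arguments": {"motion": [5,0,0,0,10,0,-1,0,15,0,-2,0,20,0,-2.5,0,25,0,-3,0,30,0,-3.5,0,34,0,-4,0,38,0,-4,0,38,0,-4,0,38,0,-4,0]}}

```text
time: 16.85
tool_pos: [0.4794, -0.0074, 0.1145]
orientation: [[-0.005, 1.0, 0.009], [1.0, 0.005, -0.005], [-0.005, 0.009, -1.0]]
ft_force: [-0.4, -0.5, -1.0]
gripper_width: 0.266
```

```bash
python3 -c "
from h import *
go(.478,-.0275,.101)
w=robot.capture('side'); q=robot.capture('wrist'); cv2.imwrite('pics/s6.png',np.hstack([cv2.resize(w['color'][190:260,250:350],(400,400),interpolation=2),cv2.resize(q['color'][150:330,200:440],(400,400))]))
c=np.vstack([cloud(w,np.ones((400,640),bool))])
k=c[(abs(c[:,0]-.478)<.024)&(abs(c[:,1]+.03)<.035)&(c[:,2]>.043)&(c[:,2]<.09)]
for y in np.arange(-.065,.005,.01):
  m=k[abs(k[:,1]-y)<.005]
  if len(m): print(round(y,3),len(m),np.median(m[:,2]),m[:,2].max())
"
```

```text
t 16.85 pos [ 0.4794 -0.0074  0.1145] jaw 0.28 F [-0.4 -0.5 -1. ] w 24.3 R [[-0.005, 1.0, 0.009], [1.0, 0.005, -0.005], [-0.005, 0.009, -1.0]]
shift [-20.   -1.6  13.6] turn 0.3
-0.065 5 0.05075319990481552 0.057764919240114
-0.055 72 0.06317989104611774 0.07575739397648924
-0.045 22 0.0718132331940314 0.07594991802214404
-0.035 35 0.0705841133999773 0.07390835574470854
-0.025 48 0.07133135842014562 0.08733989856115605
-0.015 22 0.06591179873278644 0.08894804949560779
-0.005 24 0.06409256851886858 0.06671752322795063
0.005 12 0.06350822969578265 0.06473683215306301
```

View pics/s6.png

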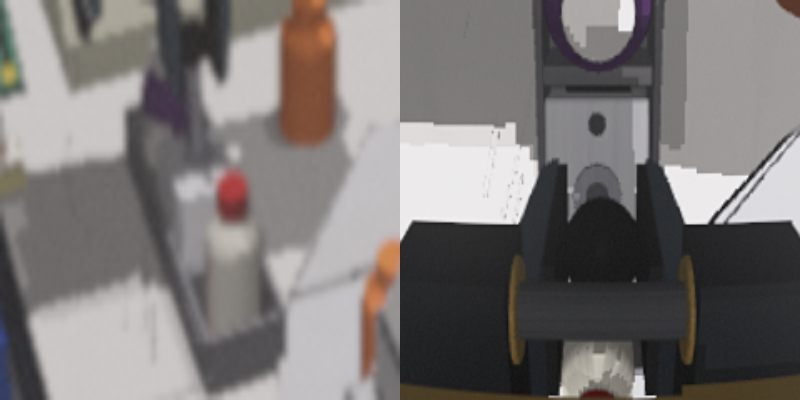

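The block leans left and has risen about 12 mm: its top is at about 63 mm on the left and 73 mm on the right, and the knob is firmly held. I keep rocking.

Call:
{"name": "arm_command", "arguments": {"motion": [-5,0,0,0,-10,0,-0.5,0,-15,0,-1,0,-20,0,-2,0,-25,0,-2.5,0,-30,0,-3,0,-35,0,-3.5,0,-38,0,-4,0,-38,0,-4,0,-38,0,-4,0]}}

```text
time: 17.78
tool_pos: [0.4833, -0.0444, 0.1237]
orientation: [[-0.002, 1.0, 0.019], [1.0, 0.003, -0.002], [-0.002, 0.019, -1.0]]
ft_force: [-2.2, 5.8, 26.3]
gripper_width: 0.264
```

Call:
{"name": "arm_command", "arguments": {"motion": [5,0,0,0,10,0,-0.5,0,15,0,-1,0,20,0,-2,0,25,0,-2.5,0,30,0,-3,0,34,0,-3.5,0,34,0,-4,0,34,0,-4,0]}}

```text
time: 18.53
tool_pos: [0.483, -0.0102, 0.1274]
orientation: [[-0.003, 1.0, 0.018], [1.0, 0.003, -0.002], [-0.002, 0.018, -1.0]]
ft_force: [-0.1, -1.7, -2.9]
gripper_width: 0.264
```

Call:
{"name": "arm_command", "arguments": {"motion": [-5,-1,0,0,-10,-2,0,0,-15,-3,0,0,-17,-4,0,0,-17,-4,-1,0,-17,-4,-1,0]}}

```text
time: 19.03
tool_pos: [0.4796, -0.0275, 0.1286]
orientation: [[-0.002, 1.0, 0.02], [1.0, 0.002, -0.002], [-0.002, 0.02, -1.0]]
ft_force: [2.1, 0.3, -3.6]
gripper_width: 0.268
```

```bash
cat > lean.py <<'E'
from h import *
go(.478,-.0275,.16)
w=robot.capture('side'); q=robot.capture('wrist')
c1=cloud(w,np.ones((400,640),bool)); c2=fcloud(q)
zt=robot.state()["tool_pos"][2]-.102+.053; y0=robot.state()["tool_pos"][1]
for c in (c1,c2):
  k=c[(abs(c[:,0]-.478)<.02)&(abs(c[:,1]-y0)<.03)&(abs(c[:,2]-zt)<.014)&(abs(c[:,1]-y0)>.008)]
  if len(k)>20:
    from scipy.optimize import least_squares
    r=least_squares(lambda v:v[0]+v[1]*(k[:,1]-y0)+v[2]*(k[:,0]-.478)-k[:,2],[zt,0,0],loss='soft_l1',f_scale=.001)
    print(len(k),'top z, expect',zt,'fit z, dz/dy, dz/dx',r.x)
cv2.imwrite('pics/l.png',np.hstack([cv2.resize(w['color'][180:270,245:355],(400,400),interpolation=2),cv2.resize(q['color'][100:330,200:440],(400,400))]))
E
python3 lean.py
```

```text
t 19.03 pos [ 0.4796 -0.0275  0.1286] jaw 0.13 F [ 2.1  0.3 -3.6] w 24.4 R [[-0.002, 1.0, 0.02], [1.0, 0.002, -0.002], [-0.002, 0.02, -1.0]]
shift [ -0.1  -1.  -31.4] turn 0.1
106 top z, expect 0.07950589149192053 fit z, dz/dy, dz/dx [ 0.0819 -0.0005 -0.0203]
1913 top z, expect 0.07950589149192053 fit z, dz/dy, dz/dx [ 0.0819 -0.0016 -0.036 ]
```

Call:
{"name": "arm_command", "arguments": {"motion": [0,-0.5,-4,0,0,-1,-8,0,0,-1,-14,0,0,-1,-20,0,0,-1,-26,0,0,-1,-32,0,0,-1,-36,0,0,-1,-39,0,0,-1,-40,0,0,-1,-40,0,0,-1,-40,0,0,-1,-40,0]}}

```text
time: 20.13
tool_pos: [0.4776, -0.0271, 0.1682]
orientation: [[-0.003, 1.0, 0.019], [1.0, 0.003, -0.002], [-0.002, 0.019, -1.0]]
ft_force: [-0.3, 0.4, -2.2]
gripper_width: 0.265
```

```bash
python3 lean.py
```

```text
t 20.13 pos [ 0.4776 -0.0271  0.1682] jaw 0.17 F [-0.3  0.4 -2.2] w 24.2 R [[-0.003, 1.0, 0.019], [1.0, 0.003, -0.002], [-0.002, 0.019, -1.0]]
shift [-0.4  0.3  8.2] turn 0.2
104 top z, expect 0.11918929050413077 fit z, dz/dy, dz/dx [ 0.1214 -0.0644 -0.045 ]
1861 top z, expect 0.11918929050413077 fit z, dz/dy, dz/dx [ 0.1214 -0.0567 -0.0547]
```

View pics/l.png

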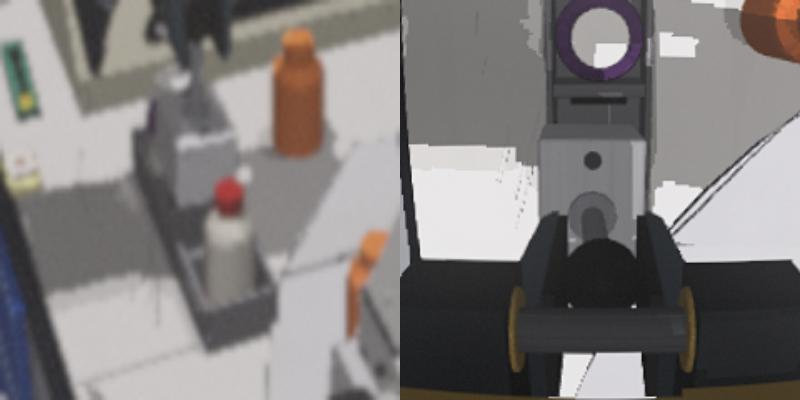

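Call:
{"name": "arm_command", "arguments": {"motion": [0,0,0,0,0,0,0,0,0,0,0,0,0,0,0,0,0,0,0,0,0,0,0,0]}}

```text
time: 20.73
tool_pos: [0.4776, -0.0271, 0.1682]
orientation: [[-0.003, 1.0, 0.019], [1.0, 0.003, -0.002], [-0.002, 0.019, -1.0]]
ft_force: [-0.2, 1.1, -2.7]
gripper_width: 0.263
```

```bash
python3 lean.py
```

```text
t 20.73 pos [ 0.4776 -0.0271  0.1682] jaw 0.17 F [-0.2  1.1 -2.7] w 24.0 R [[-0.003, 1.0, 0.019], [1.0, 0.003, -0.002], [-0.002, 0.019, -1.0]]
shift [-0.4  0.2  8.2] turn 0.2
110 top z, expect 0.11919189846325118 fit z, dz/dy, dz/dx [ 0.1216 -0.0621 -0.0642]
1881 top z, expect 0.11919189846325118 fit z, dz/dy, dz/dx [ 0.1214 -0.0562 -0.0563]
```

```bash
cat > lean2.py <<'E'
from h import *
from scipy.optimize import least_squares
w=robot.capture('side'); q=robot.capture('wrist'); p=robot.capture('top'); f=np.ones((400,640),bool)
tp=robot.state()["tool_pos"]; zt=tp[2]-.102+.0555; y0=tp[1]
for n,c in (('side',cloud(w,f)),('wrist',fcloud(q)),('top',cloud(p,f))):
  def fit(k,z0):
    if len(k)<15: return None
    return len(k),least_squares(lambda v:v[0]+v[1]*(k[:,1]-y0)+v[2]*(k[:,0]-.478)-k[:,2],[z0,0,0],loss='soft_l1',f_scale=.001).x
  b=c[(abs(c[:,2])<.008)&(c[:,0]>.38)&(c[:,0]<.62)&(abs(c[:,1])<.13)]
  t=c[(abs(c[:,0]-.475)<.022)&(abs(c[:,1]-y0)<.029)&(abs(c[:,2]-zt)<.01)&(np.hypot(c[:,0]-.478,c[:,1]-y0)>.012)]
  print(n,'bench',fit(b,0),'top',fit(t,zt))
  a=c[(abs(c[:,0]-.478)<.04)&(abs(c[:,1]-y0)<.045)&(c[:,2]>zt-.045)&(c[:,2]<zt+.006)]
  for z in np.arange(zt-.04,zt+.006,.01):
    m=a[abs(a[:,2]-z)<.004]
    if len(m)>8: print('  z',round(z,3),len(m),'x',np.percentile(m[:,0],[1,99]),'y',np.percentile(m[:,1],[1,99]))
E
python3 lean2.py
```

```text
side bench (2338, array([ 0.0004, -0.0078,  0.0066])) top (132, array([ 0.1217, -0.0656, -0.0484]))
  z 0.082 36 x [0.4484 0.4752] y [-0.0676 -0.0052]
  z 0.092 44 x [0.4485 0.4944] y [-0.0664 -0.003 ]
  z 0.102 50 x [0.449  0.4945] y [-0.0668 -0.0045]
  z 0.112 56 x [0.4494 0.4977] y [-0.0658 -0.001 ]
  z 0.122 204 x [0.4501 0.4977] y [-0.0642  0.0023]
wrist bench (27446, array([-0.0001, -0.0008, -0.0001])) top (2288, array([ 0.1214, -0.0551, -0.055 ]))
  z 0.082 112 x [0.4497 0.494 ] y [0.001  0.0027]
  z 0.092 62 x [0.4497 0.4949] y [0.0018 0.0029]
  z 0.102 76 x [0.4506 0.495 ] y [0.0024 0.0036]
  z 0.112 145 x [0.4504 0.495 ] y [0.0026 0.0042]
  z 0.122 3098 x [0.4498 0.4966] y [-0.0439  0.0035]
top bench (2936, array([-0.0019, -0.0026,  0.0009])) top None
```

Held still, but the block leans about 0.055 rad both left and forward. There is plenty of time, so I lower its base a few mm back into the slot's mouth, straighten it against the walls and lift again.

Call:
{"name": "arm_command", "arguments": {"motion": [2.5,2,0,0,5,4.5,0,0,5,4.5,5,0,5,4.5,10,0,5,4.5,16,0,5,4.5,22,0,5,4.5,27,0,5,4.5,32,0,5,4.5,36,0,5,4.5,39,0,5,4.5,39,0,5,4.5,39,0]}}

```text
time: 21.98
tool_pos: [0.4828, -0.0222, 0.1292]
orientation: [[-0.003, 1.0, 0.019], [1.0, 0.003, -0.002], [-0.002, 0.019, -1.0]]
ft_force: [-0.1, -0.0, -2.7]
gripper_width: 0.268
```

```bash
python3 lean2.py; python3 -c "
from h import *
go(.478,-.0275,.168)"
```

```text
side bench (2320, array([ 0.0003, -0.0063,  0.0069])) top (140, array([ 0.0828, -0.0546, -0.0136]))
  z 0.043 46 x [0.4478 0.4705] y [-0.0665  0.0215]
  z 0.053 25 x [0.4536 0.4719] y [-0.0593 -0.0031]
  z 0.063 33 x [0.4535 0.4767] y [-0.0624 -0.0003]
  z 0.073 30 x [0.4545 0.4815] y [-0.0595  0.0164]
  z 0.083 192 x [0.4554 0.5026] y [-0.0589  0.0064]
wrist bench (31775, array([-0.0003,  0.0007, -0.0008])) top (2122, array([ 0.0828, -0.0511, -0.0442]))
  z 0.043 843 x [0.4472 0.5079] y [-0.0446  0.0213]
  z 0.053 63 x [0.4551 0.5004] y [0.0066 0.0076]
  z 0.063 80 x [0.4561 0.5004] y [0.0075 0.0115]
  z 0.073 149 x [0.4564 0.5003] y [0.0076 0.0092]
  z 0.083 3112 x [0.4554 0.5021] y [-0.039   0.0083]
top bench (2379, array([-0.0016, -0.0053,  0.0001])) top None
  z 0.043 11 x [0.4456 0.5044] y [-0.0013  0.0213]
t 22.13 pos [ 0.4831 -0.0222  0.1296] jaw 0.17 F [ 0.2 -0.2 -3. ] w 24.5 R [[-0.003, 1.0, 0.02], [1.0, 0.003, -0.002], [-0.002, 0.02, -1.0]]
shift [ -5.4  -4.3 -38.5] turn 0.2
```

Call:
{"name": "arm_command", "arguments": {"motion": [0,0,2,0,-2,-2,2,0,-4,-4,2,0,-6,-6,2,0,-8,-8,2,0,-10,-10,2,0,-11,-11,2,0,-11,-11,2,0,-11,-11,2,0]}}

```text
time: 22.88
tool_pos: [0.4731, -0.0335, 0.128]
orientation: [[-0.003, 1.0, 0.022], [1.0, 0.003, -0.002], [-0.002, 0.022, -1.0]]
ft_force: [5.1, -0.1, 0.7]
gripper_width: 0.267
```

```bash
python3 lean2.py|grep bench; python3 -c "
from h import *
go(.478,-.0275,.168)"
```

```text
side bench (2322, array([ 0.0003, -0.0072,  0.0059])) top (138, array([0.0812, 0.0286, 0.0359]))
wrist bench (32797, array([-0.0002,  0.0003, -0.0007])) top (2295, array([0.0811, 0.0264, 0.0197]))
top bench (2895, array([-0.0019, -0.0026,  0.0005])) top None
t 23.03 pos [ 0.4731 -0.0334  0.1278] jaw 0.16 F [ 5.5 -0.1  0.9] w 23.8 R [[-0.003, 1.0, 0.022], [1.0, 0.003, -0.002], [-0.002, 0.022, -1.0]]
shift [  5.8   5.8 -40.1] turn 0.2
```

Call:
{"name": "arm_command", "arguments": {"motion": [3,2,0,0,6,4.5,0,0,9,4.5,0,0,10.5,4.5,0,0,10.5,4.5,0,0,10.5,4.5,0,0,8,4.5,0,0,6.5,4.5,0,0,6.5,4.5,0,0]}}

```text
time: 23.78
tool_pos: [0.4772, -0.0272, 0.1278]
orientation: [[-0.002, 1.0, 0.021], [1.0, 0.002, -0.002], [-0.002, 0.021, -1.0]]
ft_force: [-0.7, 0.3, -3.1]
gripper_width: 0.268
```

```bash
python3 lean2.py|grep -v top; python3 -c "
from h import *
go(.478,-.0275,.168)"
```

```text
z 0.041 56 x [0.4473 0.4677] y [-0.0716  0.0116]
  z 0.051 24 x [0.4524 0.4694] y [-0.0647  0.0016]
  z 0.061 30 x [0.4521 0.4718] y [-0.0642  0.0014]
  z 0.071 30 x [0.4529 0.4768] y [-0.0633 -0.0003]
  z 0.081 191 x [0.4533 0.5009] y [-0.0616  0.0044]
  z 0.041 1109 x [0.447  0.5082] y [-0.0418  0.018 ]
  z 0.051 66 x [0.4538 0.499 ] y [0.0054 0.0062]
  z 0.061 151 x [0.4543 0.4981] y [0.0053 0.0066]
  z 0.071 120 x [0.4529 0.4985] y [0.0056 0.0064]
  z 0.081 3414 x [0.4526 0.4996] y [-0.044   0.0063]
  z 0.041 33 x [0.4452 0.4955] y [0.0065 0.0168]
t 23.93 pos [ 0.4774 -0.0269  0.1279] jaw 0.14 F [-0.   0.  -2.5] w 24.3 R [[-0.002, 1.0, 0.022], [1.0, 0.002, -0.002], [-0.002, 0.022, -1.0]]
shift [ -0.6   1.4 -40.1] turn 0.1
```

Call:
{"name": "arm_command", "arguments": {"motion": [0,0,-2,0,0,0,-5,0,0,0,-9,0,0,0,-13,0,0,0,-18,0,0,0,-23,0,0,0,-28,0,0,0,-32,0,0,0,-36,0,0,0,-39,0,0,0,-40,0,0,0,-40,0]}}

```text
time: 24.93
tool_pos: [0.4767, -0.0269, 0.1682]
orientation: [[-0.002, 1.0, 0.022], [1.0, 0.002, -0.002], [-0.002, 0.022, -1.0]]
ft_force: [0.0, -0.1, -2.0]
gripper_width: 0.264
```

Call:
{"name": "arm_command", "arguments": {"motion": [0,0,0,0,0,0,0,0,0,0,0,0,0,0,0,0,0,0,0,0,0,0,0,0]}}

```text
time: 25.43
tool_pos: [0.4767, -0.0269, 0.1681]
orientation: [[-0.002, 1.0, 0.022], [1.0, 0.002, -0.002], [-0.002, 0.022, -1.0]]
ft_force: [-0.8, -0.7, -3.1]
gripper_width: 0.264
```

```bash
python3 lean2.py; python3 lean.py|head -1
```

```text
side bench (2333, array([ 0.0004, -0.007 ,  0.0064])) top (145, array([ 0.1213, -0.0259,  0.0007]))
  z 0.082 36 x [0.4523 0.4906] y [-0.0624 -0.0037]
  z 0.092 49 x [0.4519 0.4981] y [-0.0647 -0.004 ]
  z 0.102 50 x [0.4519 0.4973] y [-0.0631 -0.0014]
  z 0.112 52 x [0.4521 0.4983] y [-0.063   0.0029]
  z 0.122 226 x [0.452 0.5  ] y [-0.0627  0.0026]
wrist bench (27317, array([-0.0001, -0.0008, -0.    ])) top (2315, array([ 0.1212, -0.0186, -0.0039]))
  z 0.082 91 x [0.4533 0.4972] y [0.0051 0.0057]
  z 0.092 68 x [0.4527 0.4987] y [0.005  0.0062]
  z 0.102 103 x [0.4534 0.498 ] y [0.0053 0.0067]
  z 0.112 86 x [0.4521 0.4973] y [0.0053 0.0064]
  z 0.122 3387 x [0.452  0.4989] y [-0.0439  0.0062]
top bench (2905, array([-0.0021, -0.0016,  0.0004])) top None
t 25.58 pos [ 0.4767 -0.0269  0.1681] jaw 0.14 F [ 0.1 -0.3 -2.8] w 24.4 R [[-0.002, 1.0, 0.022], [1.0, 0.002, -0.002], [-0.002, 0.022, -1.0]]
```

View pics/l.png

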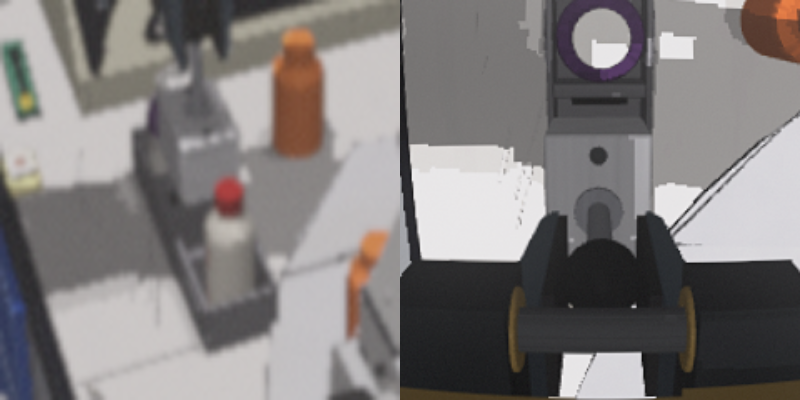

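The block is upright to about 0.02 rad and still. Its underside is at about 73 mm, 33 mm above the rim, centred over the slot, and both bottles are still upright in their bays. I hand in.

```bash
python3 -c "
from rig import robot
print(robot.close_job())"
```

```text
the job is handed in; nothing more can be done
None
```

The job is handed in: both bottles are packed, and the fitting block is out of its slot and still held by its knob. It took about 26 s of the 72 s allowed, and no verdict was reported.

- **Bottles:** The purple, white-capped stain bottle stands upright in the left bay and the red-capped oil bottle in the right bay. The three orange look-alikes were not touched. After release, both caps measured at the expected heights and within 1–2 mm of the bay centres.
- **Rocking:** I gripped the knob and rocked it left, right, left, right, left, about 17 mm each way. Side forces were up to about 15 N and vertical up to about 26 N. It came free after rising about 25 mm.
- **One correction:** After the first lift the block hung about 0.055 rad off, both left and forward. I lowered its base a few millimetres back into the slot mouth, straightened it against the walls and lifted it again.
- **Last checks:** The block is still. The wrist camera puts the lean at about 0.02 rad and the side camera at about 0.026. The underside is about 33 mm above the box rim, centred over the slot to about 1 mm.
- **Disagreement:** The top camera read x about 2–3 mm lower than the other two, so I used the wrist and side readings.
- **Not checked:** I did not measure the other bench items at the end. No move went near them.

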